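# Power up and prime the tubing pump

### The job

Press the rocker switch of the power strip beside the pump (not those at the back wall) over to on, then press the pump drive's rocker switch over to on, and last press the long bar key on the pump drive right down to prime the pump: the program finishes while still holding that key down. Press fully and in this order with closed fingers (nothing needs grasping), leave the two round keys alone, and only touch the equipment: do not lift or push the strip, the pump or the things standing around them out of place.

Things in the scene. Friction and masses are not known exactly. Their poses are not given: they have to be found in the camera images.
- strip: White mains power strip lying loose on the worktop, 50 x 305 mm (body), top face 34 mm above the worktop. Origin at the worktop under its middle (the strip reaches from y = -142 to y = +163 mm in its own frame); its own y axis runs along it, x across it, z up. Its only rocker switch has its pivot at (0, -112, 31) mm. A short cord stub leaves its -y end.
- strip_switch (a joint): Rocker of the power strip, a flat paddle 12 mm wide (along the strip) and 24 mm long (across it, 11 to 13 mm each side of the pivot). 0 = off: the half on the strip's -x side (toward the robot) stands up, its top 39 mm above the worktop. 0.349 rad = on: that half is pressed down to about the level of 35 mm and the other half stands up. Counts as on above 0.24. Plain friction holds it wherever it is left; about 2 to 3 N on the end of the raised half turn it.
- strip_rocker_high (a point): Point on top of the strip rocker's half that stands up when off, 9 mm from the pivot toward the strip's -x side; it moves with the rocker. Press at the very end of the raised half, 8 to 20 mm from the pivot (the strip's top goes on beyond it, its edge is 23 mm from the pivot): fingers that lie over the pivot as well are stopped by it.
- pump: White drive unit of a tubing pump, loose on rubber feet, 120 mm (x) x 220 mm (y) x 60 mm high, 0.95 kg, with a round pump head standing 22 mm out of its front (-x) face. Origin at the worktop under the middle of the case, x away from its front face, y to the left, z up. On its top face (z = 60 mm), in one line at x = -12 mm: rocker switch at y = +78, small round key (14 mm across) at y = +24, long bar key at y = -30, large round key (24 mm across) at y = -83 mm.
- pump_rocker (a joint): Black rocker switch of the pump, 26 mm wide (y), two halves 19 mm long each side (in x) of a pivot across it, whose top lies 66 mm above the worktop. 0 = off: the far (+x) half stands up at a slope, its end about 72 mm high. 0.35 rad = on: the far half is pressed down level (66 mm high), the near half stands up. Counts as on above 0.24. Plain friction holds it wherever it is left; 2 to 3 N on the raised half turn it.
- pump_rocker_high (a point): Point on top of the pump rocker's half that stands up when off, 13 mm from the pivot toward the pump's +x side; it moves with the rocker. Fingers that lie over the pivot as well are stopped by it.
- bar_key (a joint): Long bar key (prime) of the pump, 14 mm (x) x 40 mm (y), its flat top 9 mm above the case's top face. 0 = up, 0.005 m = fully down; counts as pressed above 0.0035. A spring brings it up again: 1.5 N to start, 4.5 N fully down.
- bar_key_top (a point): Middle of the bar key's top face (69 mm above the worktop when up); it moves with the key.
- small_key (a joint): Small round key of the pump, 14 mm across, its top 9 mm above the case; 0 = up, 0.005 m = down; sprung. Must not be pressed.
- large_key (a joint): Large round key of the pump, 24 mm across, its top 9 mm above the case; 0 = up, 0.005 m = down; sprung. Must not be pressed.
- vial_tall: Bystander: glass vial with a cap, 23 mm across, 51 mm high, standing on the pump's top face near its back edge, behind the keys. Origin under its foot.
- vial_back: Bystander: glass vial with a cap, 23 mm across, 51 mm high, standing on the worktop behind the pump. Origin under its foot.
- ferrule_box: Bystander: small box with a red lid, 55 x 78 x 23 mm, in front of the strip. Origin under its middle.
- timer: Bystander: white lab timer, 58 x 68 x 18 mm, lying behind the strip. Origin under its middle.
- usb_stick: Bystander: small blue USB stick, 17 x 54 x 8 mm, lying in front of the strip. Origin under its middle.

How it is judged:
By the outcome, as a careful person would: the job done as asked, in the order asked, and still so for the second after the job is handed in, while the arm keeps its last pose, push and grip.
It also fails if it takes over 48 s, if anything falls off the work surface, if the arm or the gripper's body presses on something with over 40 N, if the wrist force passes 120 N, or if a joint passes its speed limit or range.

### The arm

A 6-joint arm with a two-finger parallel gripper is mounted at the origin on a cart in front of the work surface, level with it; the furniture and walls round the work are solid. World frame = base frame: x ahead of the robot, y to its left, z up, the work surface at z = 0. Lengths are in m, angles in rad, forces in N, time in s.
With the tool pointing down it reaches from about 0.375 to 0.825 m from the base axis. Payload 5.5 kg.
Tool frame: the origin (TCP) lies on the centre line of the jaws, within the pads' length; the fingertips stand env.nose_length ahead of it and the grasp point (between the pads) lies 6 mm ahead of it (env.nose_length is the distance from the TCP to the fingertips, in m); x points along the fingers, y is the direction in which the jaws open and shut, and the axes are right-handed (so a half turn about x gives the same grasp; the last joint's range is limited). The gripper opens to 85 mm and grips with 20 to 120 N. Pads are 22 mm wide; open, the fingers measure 114 mm over their backs; the gripper's body (76 mm by 85 mm) begins 54 mm behind the grasp point. The pads swing forward as they close: fully open they stand 13 mm farther back than shut.
Start: joints at [1.265, 0.314, -0.047, 1.21, 0, 1.571], TCP at [0.181, 0.572, 0.256] pointing down, gripper open.
Joint ranges: [-2.67, 2.67], [-0.69, 1.73], [-1.03, 1.25], [-2.08, 2.16], [-1.42, 1.45], [-3.14, 3.14]. Speed limits (rad/s): [2.39, 2.39, 3.01, 3.14, 3.14, 3.14].

### API

Orientations are given as a 3x3 rotation matrix whose columns are the frame's x, y, z axes.
In Python, from rig import env gives the robot as it stands. Calls block until the motion is done:
- env.movep(position, orientation): joint-space move of the TCP to a pose.
- env.line_to(position, orientation=None, v=0.15, threshold=None): straight line of the TCP; orientation=None keeps the orientation; v is the mean speed in m/s. With threshold (N) it stops when the force on the tool has changed by that much, and returns True; else False.
- env.movej(angles): joint-space move.
- env.release() and env.grasp(): open the fingers fully, or close them until they stop; the grip force is fixed at half the most.
- env.wait(seconds).
- env.inverse_kinematics(position, orientation): joint angles nearest the present ones, or None.
- env.get_obs(): the state.
- env.read_camera(name): name is "scene" or "side" or "wrist"; returns the picture (420x560x3 uint8, red, green, blue); there is no depth.
- env.camera_params(name): a dict with "camera_matrix" (3x3 intrinsics, pixels), "R" (3x3) and "t" (3): a world point X has camera coordinates R X + t. Camera axes: x right, y down, z forward; pixel columns grow to the right and rows downward; lengths in m; the calibration is good to about 2 mm. A picture is of the moment at which its call begins: read the wrist's pose just before it. camera_params takes no time and is no camera call; for the wrist camera it gives the pose at the moment of the call.
A pose or a line that the arm cannot do raises env.PlanningError and nothing moves.
- env.sign_off(): hands the job in, once; it reports no verdict.
Trained networks look in the newest picture that a camera, given by its name, has taken for a name from the list of things; names that differ only in an ending like _2 or _b are one class to them, and where a whole thing is asked for, a point or a joint stands for the part that bears it (a point fixed in the world has none). Each returns a list of dicts, best first, with "p" (0 to 1); they miss things now and then, are a little off and sometimes report something else, mostly with a low value. They report only what shows in the picture. A call takes as long as a camera call.
- env.find_in(camera, name): "location" ([row, column] in pixels, amid what is visible of it).
- env.outline_of(camera, name): "region" (420x560 bool, what is visible of it) and "location" ([row, column] in pixels, amid what is visible of it).
The state is a dict: "clock": time; "joint_pos": joint angles; "dq": joint speeds; "joint_torque": joint torques, N m; "tcp_pos": TCP position; "eef_rot": TCP orientation; "contact_force": force on the tool from outside, world axes, zero at the start; "torque": the same for the moment, N m; "gripper_width": finger opening in m.
Only numpy, scipy, OpenCV 4.12 (cv2) and the standard library are available. Lean on these libraries where they do the work, as an engineer would, in place of code of your own. Each camera call takes 0.05 s, during which the arm holds its last target. There are 200 camera calls.

## Working session

There is one attempt and no reset: what is moved stays moved. The work goes in short steps, each a Python script; the robot and the scene stay as the last script left them, time stands still between calls to the robot, and variables do not carry over. Pictures are saved under pics/ and viewed, on a budget of 10 in all, crops included, one or two more only if the job needs it, and the job is handed in when it is done.

```bash
ls; mkdir -p pics
cat > h.py <<'E'
import numpy as np, cv2
from rig import env
def ray(cam,loc,P=None):
    P=P or env.camera_params(cam); K=np.array(P["camera_matrix"]);R=np.array(P["R"]);t=np.array(P["t"])
    d=R.T@np.linalg.solve(K,[loc[1],loc[0],1.]); return -R.T@t,d
def atz(cam,loc,z,P=None):
    o,d=ray(cam,loc,P); return o+d*(z-o[2])/d[2]
def px(cam,X,P=None):
    P=P or env.camera_params(cam); c=np.array(P["R"])@np.array(X)+np.array(P["t"]); u=np.array(P["camera_matrix"])@c; return u[1]/u[2],u[0]/u[2]
def save(n,im): cv2.imwrite("pics/"+n+".png",cv2.cvtColor(im,cv2.COLOR_RGB2BGR))
E
python3 - <<'E'
from h import *
np.set_printoptions(precision=3,suppress=True)
for c in["scene","side"]:
    save(c+"0",env.read_camera(c))
    P=env.camera_params(c);print(c,-np.array(P["R"]).T@P["t"])
    for n,z in [("strip_rocker_high",.039),("strip",.034),("pump_rocker_high",.07),("bar_key_top",.069),("small_key",.069),("large_key",.069),("vial_tall",.1),("ferrule_box",.023),("timer",.018)]:
        print(n,[(round(d["p"],2),np.round(d["location"]),atz(c,d["location"],z)[:2]) for d in env.find_in(c,n)[:3]])
print(env.nose_length,env.get_obs())
E
```

```text
pics
scene [ 0.131 -0.625  0.585]
strip_rocker_high [(0.46, array([322., 388.]), array([ 0.546, -0.303])), (0.45, array([327., 324.]), array([ 0.451, -0.257]))]
strip [(0.79, array([295., 349.]), array([ 0.535, -0.218]))]
pump_rocker_high [(0.46, array([158., 230.]), array([0.563, 0.297])), (0.45, array([291., 380.]), array([ 0.559, -0.264]))]
bar_key_top [(0.48, array([179., 254.]), array([0.564, 0.172]))]
small_key []
large_key [(0.4, array([190., 262.]), array([0.556, 0.12 ]))]
vial_tall [(0.49, array([167., 276.]), array([0.611, 0.15 ]))]
ferrule_box [(0.67, array([274., 281.]), array([ 0.468, -0.099]))]
timer [(0.84, array([288., 384.]), array([ 0.611, -0.226]))]
side [ 0.462 -0.86   0.789]
strip_rocker_high [(0.53, array([324., 297.]), array([ 0.544, -0.308]))]
strip [(0.96, array([295., 292.]), array([ 0.543, -0.229]))]
pump_rocker_high [(0.42, array([296., 292.]), array([ 0.54 , -0.262]))]
bar_key_top [(0.36, array([170., 282.]), array([0.569, 0.19 ]))]
small_key []
large_key [(0.6, array([182., 284.]), array([0.567, 0.135]))]
vial_tall []
ferrule_box [(0.56, array([259., 253.]), array([ 0.469, -0.1  ]))]
timer [(0.86, array([298., 325.]), array([ 0.615, -0.23 ]))]
0.025 {'clock': 1.0, 'joint_pos': array([ 1.265,  0.313, -0.047,  1.21 ,  0.   ,  1.571]), 'dq': array([-0.002, -0.001, -0.   ,  0.002, -0.001, -0.   ]), 'joint_torque': array([  0.002, -53.947,  34.005,   0.002,   0.   ,   0.   ]), 'tcp_pos': array([0.181, 0.572, 0.256]), 'eef_rot': array([[-0.   ,  0.301,  0.954],
       [ 0.   ,  0.954, -0.301],
       [-1.   ,  0.   , -0.   ]]), 'contact_force': array([-0.077, -0.631,  0.073]), 'torque': array([ 0.023, -0.032,  0.035]), 'gripper_width': 0.08555026857969372}
```

View pics/scene0.png

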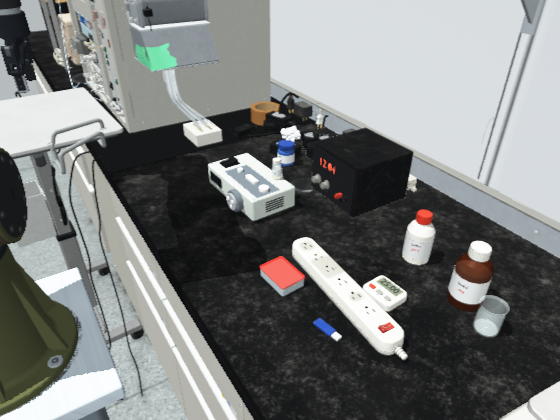

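Run:
```python
from h import *
np.set_printoptions(precision=3,suppress=True)
env.grasp()
R=np.array([[0,0,1],[0,1,0],[-1,0,0]],float)
def look(tag,names):
    im=env.read_camera("wrist");P=env.camera_params("wrist");save(tag,im)
    print(tag,env.get_obs()["clock"],env.get_obs()["tcp_pos"],"cam",-np.array(P["R"]).T@P["t"])
    np.save("pics/"+tag+".npy",P,allow_pickle=True)
    for n,z in names:
        print(n,[(round(d["p"],2),np.round(d["location"]),atz("wrist",d["location"],z,P)[:2]) for d in env.find_in("wrist",n)[:3]])
env.movep([0.50,0.18,0.28],R); look("wp",[("pump",.06),("pump_rocker_high",.07),("bar_key_top",.069),("small_key",.069),("large_key",.069),("vial_tall",.1)])
env.movep([0.48,-0.27,0.25],R); look("ws",[("strip",.034),("strip_rocker_high",.039)])
```

```text
wp 3.6583 [0.5   0.181 0.28 ] cam [0.42  0.18  0.398]
pump [(0.55, array([233., 319.]), array([0.554, 0.222]))]
pump_rocker_high [(0.74, array([238., 393.]), array([0.556, 0.295]))]
bar_key_top [(0.81, array([241., 282.]), array([0.56 , 0.185]))]
small_key [(0.55, array([239., 339.]), array([0.557, 0.241]))]
large_key [(0.6, array([244., 230.]), array([0.563, 0.133])), (0.56, array([242., 281.]), array([0.56 , 0.184]))]
vial_tall []
ws 5.6667 [ 0.481 -0.269  0.25 ] cam [ 0.401 -0.27   0.368]
strip [(0.94, array([239., 358.]), array([ 0.54 , -0.189]))]
strip_rocker_high [(0.84, array([237., 242.]), array([ 0.536, -0.305]))]
```

The scene picture shows the strip with its red rocker at about (row 328, col 388), and the pump at about (187, 250) with a vial on its back edge. Next I'll look at the close wrist views.

View pics/ws.png

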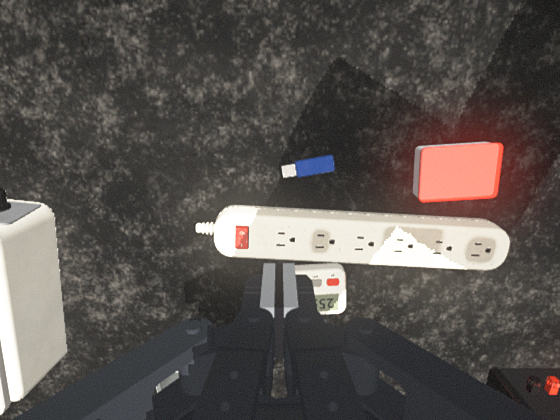

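View pics/wp.png

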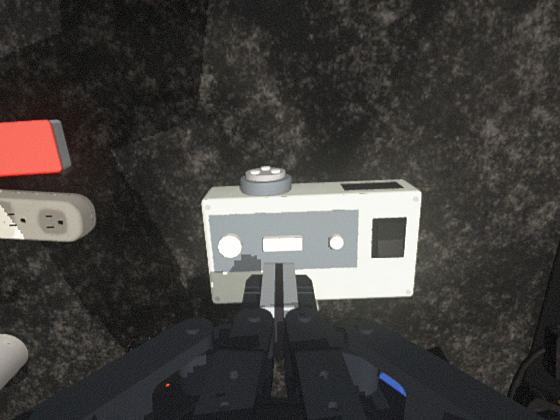

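The wrist views match the network results: the strip's red rocker is at (237, 242). On the pump, the large key is at (244, 230), the bar at (243, 282), the small key at (242, 336) and the black rocker at about (237, 388). The image top is the robot's side. I'll refine yaw and centres from the saved pictures.

Run:
```python
from h import *
np.set_printoptions(precision=4,suppress=True)
def rect(tag,mask,z,box):
    P=np.load(f"pics/{tag}.npy",allow_pickle=True).item()
    m=np.zeros(mask.shape,np.uint8); r0,r1,c0,c1=box; m[r0:r1,c0:c1]=mask[r0:r1,c0:c1]
    n,l,s,c=cv2.connectedComponentsWithStats(m); i=1+s[1:,4].argmax(); ys,xs=np.where(l==i)
    W=np.array([atz("wrist",(y,x),z,P)[:2] for y,x in zip(ys,xs)])
    print(tag,box,"n",len(ys),"px",s[i,:4],"mean",W.mean(0),"minrect",cv2.minAreaRect((W*1000).astype(np.float32)))
I=lambda t:cv2.cvtColor(cv2.imread(f"pics/{t}.png"),cv2.COLOR_BGR2RGB).astype(int)
a=I("ws"); r,g,b=a[...,0],a[...,1],a[...,2]
rect("ws",(r-g>50),.037,(215,260,225,262))
rect("ws",(a.min(2)>110),.030,(195,275,205,520))
p=I("wp"); lum=p.sum(2)/3
rect("wp",lum<90,.066,(205,268,362,412))
wh=p.min(2)>190
for bx in[(228,258,212,248),(230,256,255,310),(230,256,322,350)]: rect("wp",wh,.069,bx)
rect("wp",lum>110,.060,(178,310,195,430))
vis=np.hstack([cv2.resize(a[200:280,200:280].astype(np.uint8),(400,400)),cv2.resize(p[200:280,350:430].astype(np.uint8),(400,400))]);save("crop",vis)
```

```text
ws (215, 260, 225, 262) n 272 px [235 226  13  23] mean [ 0.537 -0.306] minrect ((536.7970581054688, -306.39886474609375), (12.096086502075195, 24.005794525146484), 88.54682922363281)
ws (195, 275, 205, 520) n 15473 px [205 205 306  70] mean [ 0.5417 -0.1875] minrect ((548.7842407226562, -187.64654541015625), (312.8623046875, 74.42774200439453), 86.7035903930664)
wp (205, 268, 362, 412) n 1161 px [372 218  34  40] mean [0.5557 0.2913] minrect ((556.6256713867188, 290.9466552734375), (41.91010665893555, 32.10064697265625), 2.5674850940704346)
wp (228, 258, 212, 248) n 435 px [218 234  24  24] mean [0.5647 0.132 ] minrect ((564.6956176757812, 131.41769409179688), (24.64376449584961, 23.288347244262695), 15.267003059387207)
wp (230, 256, 255, 310) n 574 px [263 235  40  17] mean [0.562  0.1847] minrect ((561.6696166992188, 184.85610961914062), (16.305213928222656, 39.467132568359375), 2.673790216445923)
wp (230, 256, 322, 350) n 158 px [330 234  14  16] mean [0.5603 0.2388] minrect ((560.4660034179688, 239.1763153076172), (13.558558464050293, 14.017504692077637), 48.72222137451172)
wp (178, 310, 195, 430) n 22024 px [201 178 221 132] mean [0.5613 0.2118] minrect ((570.2611694335938, 215.09982299804688), (146.34364318847656, 221.564208984375), 0.08702881634235382)
```

View pics/crop.png

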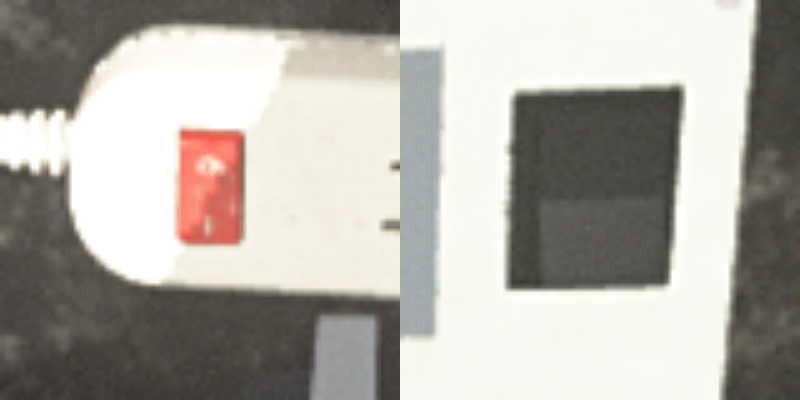

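Measurements agree: strip yaw is about -0.055 and its rocker is at (0.537, -0.306). Pump yaw is about +0.045, with its rocker pivot at (0.557, 0.293) and the bar at (0.562, 0.185). Pressing the strip rocker now.

```bash
cat >> h.py <<'E'
def Rz(yaw):
    c,s=np.cos(yaw),np.sin(yaw)
    return np.array([[0,-s,c],[0,c,s],[-1,0,0]],float)
def press(xy,yaw,z_above,z_end,th):
    """tip heights"""
    n=env.nose_length
    env.movep([*xy,z_above+n],Rz(yaw))
    hit=env.line_to([*xy,z_end+n],v=0.02,threshold=th)
    o=env.get_obs(); print("hit",hit,"tip z",o["tcp_pos"][2]-n,"xy",o["tcp_pos"][:2],"F",o["contact_force"],"t",o["clock"])
def look(tag,names):
    im=env.read_camera("wrist");P=env.camera_params("wrist");save(tag,im)
    for n,z in names:
        print(n,[(round(d["p"],2),np.round(d["location"]),atz("wrist",d["location"],z,P)[:2]) for d in env.find_in("wrist",n)[:2]])
    return im
E
python3 - <<'E'
from h import *
np.set_printoptions(precision=4,suppress=True)
press((.519,-.3054),-.055,.055,.0335,10)
env.line_to([.519,-.3054,.12],v=.15)
env.movep([0.48,-0.27,0.25],Rz(0))
im=look("ws2",[("strip",.034),("strip_rocker_high",.037)])
save("crop2",cv2.resize(im[190:290,190:290],(600,600)))
print(env.get_obs()["clock"])
E
```

```text
hit True tip z 0.03451054939166231 xy [ 0.517  -0.3052] F [-0.9858  1.0641  6.1262] t 7.4667
strip [(0.68, array([240., 357.]), array([ 0.5387, -0.1901]))]
strip_rocker_high [(0.57, array([239., 244.]), array([ 0.536 , -0.3037]))]
8.7917
```

View pics/crop2.png

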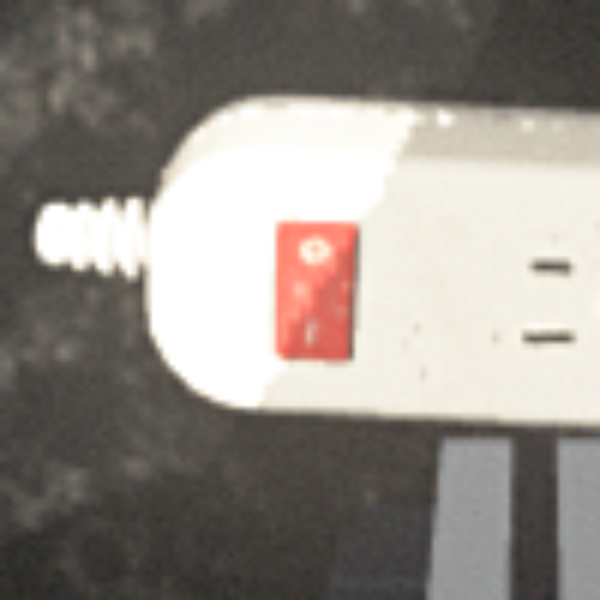

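The crop shows the red rocker at about rows 227–250 of the full frame. The strip has not visibly moved, but I can't read the tilt from this view. The tip stopped at 34.5 mm and x = 0.517, so the overlap with the rocker was small. I'll probe the height again, slightly farther inboard.

Run:
```python
from h import *
np.set_printoptions(precision=4,suppress=True)
n=env.nose_length; R=Rz(-.055); x,y=.5235,-.3056
print("width",env.get_obs()["gripper_width"])
env.movep([x,y,.055+n],R); env.wait(.3)
for th in (2,4,10):
    hit=env.line_to([x,y,.0335+n],v=.02,threshold=th)
    o=env.get_obs(); print(th,hit,"tip",o["tcp_pos"][2]-n,o["tcp_pos"][:2],o["contact_force"])
env.line_to([x,y,.12],v=.15)
env.movep([0.455,-0.305,0.16],Rz(0))
im=look("ws3",[("strip_rocker_high",.037)])
print(env.get_obs()["clock"])
```

```text
width 1.3870458205466147e-06
2 True tip 0.03576431874284012 [ 0.5233 -0.3055] [-1.1163 -0.1832  5.811 ]
4 False tip 0.03543700421252227 [ 0.5235 -0.3056] [-5.4815  3.9611 16.9208]
10 False tip 0.03545851796565119 [ 0.5235 -0.3056] [-6.4734  3.0382 17.2809]
strip_rocker_high []
12.3
```

View pics/ws3.png

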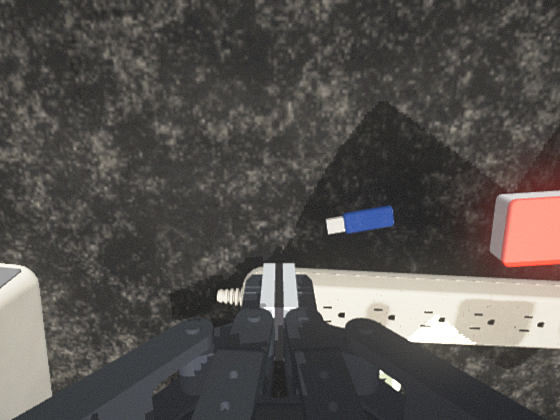

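The second probe touched at 35.8 mm, whereas an off rocker would have stopped it at about 39 mm. It held at 35.4 mm under 17 N, so the rocker is on. The wrist view is blocked by the fingers, so I'll compare the fixed cameras before and after, on the way to the pump.

Run:
```python
from h import *
env.line_to([.455,-.25,.25],v=.2)
env.movep([.51,.29,.25],Rz(.045))
rows=[]
for c,b in(("scene",(305,350,360,415)),("side",(300,345,270,325))):
    im=env.read_camera(c);save(c+"1",im); old=cv2.cvtColor(cv2.imread(f"pics/{c}0.png"),cv2.COLOR_BGR2RGB)
    rows.append(np.hstack([cv2.resize(k[b[0]:b[1],b[2]:b[3]],(360,290),interpolation=cv2.INTER_CUBIC) for k in(old,im)]))
    d=env.outline_of(c,"strip")
    print(c,[(x["p"],x["location"]) for x in d[:1]])
save("cmp",np.vstack(rows)); print(env.get_obs()["clock"])
```

```text
scene [(0.57, [299.3, 350.2])]
side [(0.72, [293.7, 291.4])]
15.1333
```

View pics/cmp.png

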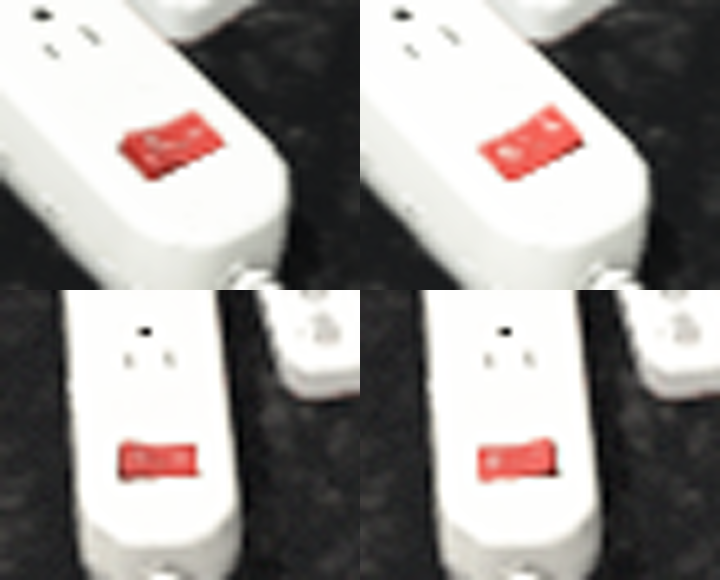

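Both cameras show the rocker tilted over: the near end is down and the far end stands up with a shadow under it. The strip has not moved. Next, the pump rocker.

Run:
```python
from h import *
np.set_printoptions(precision=4,suppress=True)
n=env.nose_length; R=Rz(.045); x,y=.5735,.2934
env.movep([x,y,.10+n],R); env.wait(.3)
for th in (2,10):
    hit=env.line_to([x,y,.0645+n],v=.02,threshold=th)
    o=env.get_obs(); print(th,hit,"tip",o["tcp_pos"][2]-n,o["tcp_pos"][:2],o["contact_force"])
env.line_to([x,y,.13],v=.15)
env.movep([.505,.18,.24],R)
im=look("wp2",[("pump_rocker_high",.068),("bar_key_top",.069),("small_key",.069),("large_key",.069)])
sc=env.read_camera("scene"); save("scene2",sc); sd=env.read_camera("side"); save("side2",sd)
old=cv2.cvtColor(cv2.imread("pics/scene0.png"),cv2.COLOR_BGR2RGB)
b=np.s_[145:225,195:305]
top=np.hstack([cv2.resize(k[b],(400,291),interpolation=cv2.INTER_CUBIC) for k in(old,sc)])
save("cmp2",np.vstack([top,cv2.resize(im[170:320,200:600],(800,300))]))
print(env.get_obs()["clock"])
```

```text
2 True tip 0.07132731036951817 [0.5738 0.2934] [1.6665 0.0019 1.6715]
10 True tip 0.0659640485361013 [0.5753 0.2936] [-0.5124  0.3982  6.4567]
pump_rocker_high [(0.82, array([255., 404.]), array([0.5555, 0.2942]))]
bar_key_top [(0.98, array([256., 280.]), array([0.561 , 0.1845]))]
small_key [(0.47, array([256., 340.]), array([0.5582, 0.2372]))]
large_key [(0.9, array([256., 219.]), array([0.5634, 0.1307]))]
19.175
```

View pics/cmp2.png

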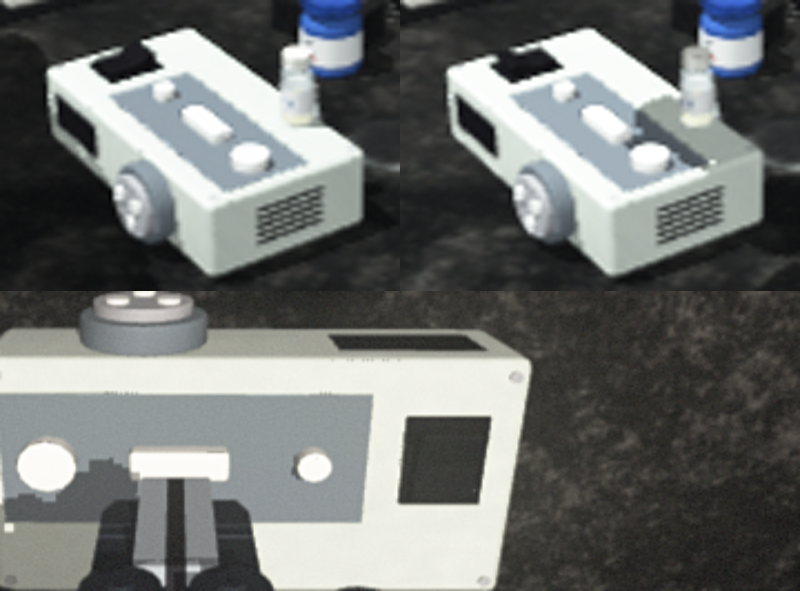

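The pump rocker went down from 71.3 to 66.0 mm (level). The scene picture confirms the flip, and the pump and vial are in place. Now the bar key.

Run:
```python
from h import *
np.set_printoptions(precision=4,suppress=True)
n=env.nose_length; R=Rz(.045); x,y=.5615,.1847
env.movep([x,y,.10+n],R); env.wait(.3)
for th in (1.5,10):
    hit=env.line_to([x,y,.0625+n],v=.02,threshold=th)
    o=env.get_obs(); print(th,hit,"tip",o["tcp_pos"][2]-n,o["tcp_pos"][:2],o["contact_force"])
env.line_to([x,y,.063+n],v=.02); env.wait(.8)
o=env.get_obs(); print("tip",o["tcp_pos"][2]-n,o["tcp_pos"][:2],o["contact_force"],o["clock"])
out=[]
for c,b in(("scene",np.s_[145:225,195:305]),("side",np.s_[140:215,225:325])):
    im=env.read_camera(c);save(c+"3",im);out.append(cv2.resize(im[b],(400,300),interpolation=cv2.INTER_CUBIC))
save("fin",np.hstack(out))
```

```text
1.5 True tip 0.06742409919102527 [0.5614 0.1847] [1.4677 0.2072 2.4054]
10 True tip 0.06397519672757487 [0.5615 0.1847] [-2.3831 -0.3903  7.8919]
tip 0.06395250143699172 [0.5615 0.1847] [-2.5015 -1.4787 11.6806] 22.8083
```

View pics/fin.png

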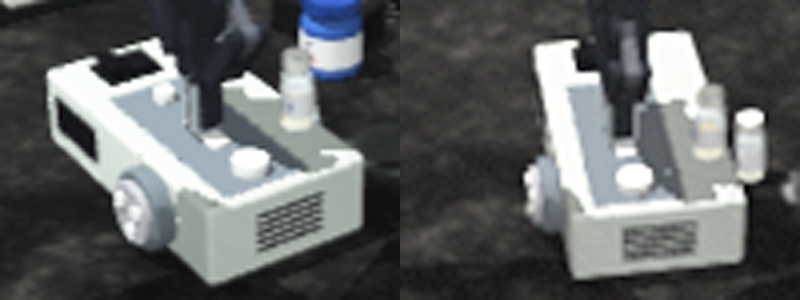

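The key is on its stop: the tip is at 63.95 mm with a steady 11.7 N, and spring force alone would be at most 4.5 N. The fingers are on the bar only, and the round keys and vials are untouched.

Run:
```python
from rig import env
print(env.sign_off())
```

```text
the job is handed in; nothing more can be done
None
```

I pressed the strip rocker, then the pump rocker, then the bar key, in that order, and handed the job in with the bar key still held down. My last clock reading was 22.8 s, against the 48 s limit. I got no verdict back.

- **Strip rocker:** it is on. The first press only overlapped its end by a few millimetres, so I pressed again slightly farther in. That press touched at 35.8 mm, where an off rocker would have stopped the fingers at about 39 mm. It held at 35.4 mm, and the force rose to 17 N. Before and after pictures from the scene and side cameras show the rocker tilted the other way and the strip unmoved. One wrist picture was inconclusive because the fingers blocked the view, and in that picture the network did not find the rocker.
- **Pump rocker:** it went down from 71.3 mm to 66.0 mm, which is level, and the scene camera shows it flipped.
- **Bar key:** it was held at 63.95 mm with a steady 11.7 N, more than its spring's 4.5 N, so it is on its stop.
- **Everything else:** the last pictures show only the bar under the fingers. The round keys, pump and vials look untouched. I did not check the ferrule box, timer and USB stick specifically after pressing.

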